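# Lock the hold-down plate over the staining dish on the shaker

### The arm

A 6-joint arm with a two-finger parallel gripper is mounted at the origin on the work surface. World frame = base frame: x ahead of the robot, y to its left, z up, the work surface at z = 0. Lengths are in mm, angles in rad, forces in N, time in s.
With the tool pointing down it reaches from about 400 to 925 mm from the base axis. Payload 12.5 kg.
Tool frame: the origin (TCP) lies between the finger pads; the fingertips stand 11 mm ahead of it and the grasp point (between the pads) lies 8 mm behind it (env.tip_extent is the distance from the TCP to the fingertips, in mm); x points along the fingers, z is the direction in which the jaws open and shut, and the axes are right-handed (so a half turn about x gives the same grasp; the last joint's range is limited). The gripper opens to 95 mm and grips with 3 to 60 N. Pads are 20 mm wide; open, the fingers measure 119 mm over their backs; the gripper's body (75 mm by 180 mm) begins 59 mm behind the grasp point.
Start: joints at [-1.321, 0.491, 1.559, -0, 1.092, -0.106], TCP at [217.736, -585.864, 225.661] pointing down, gripper open.
Joint ranges: [-3.1, 3.1], [-0.84, 2.19], [0.05, 2.79], [-1.13, 4.28], [0.06, 2.93], [-2.69, 2.69]. Speed limits (rad/s): [2.22, 2.22, 2.79, 3.14, 3.14, 3.14].

### API

Orientations are given as [roll, pitch, yaw] about the fixed x, y, z axes, in that order (R = Rz(yaw) Ry(pitch) Rx(roll)).
In Python, from cell import status, imaging, env gives the robot as it stands. The module is installed in compiled form; this text tells all that it offers.
- The arm moves only by the tool apply_moves, never from a script. Its argument "increments" is a list of rows, each a list of 5 numbers: the closure, from 0 (fully open) to 1 (shut), then the shift along the tool's x, y, z in mm, then the turn about the tool's x in degrees. A call has 1 to 10 rows; each row shifts and turns the commanded pose from where the row before left it, along the tool's axes as they then stand; what a row does not reach is not made up. A row lasts 1/10 s, in which the tool goes at most 50 mm and 8.59 degrees, less where a joint would pass 70% of its speed; a pose out of reach is approached as far as the arm can. A call with a gripper value outside its range is refused whole. The fingers move at their own pace and stop on an object; the grip force is fixed at half the most. Time passes only in rows, so rows that do not move let the fingers close. It gives the time, the measured TCP pose, the force and the opening at its end, in the units of the state.
- status.state(): the state, without advancing time (a new reading comes with each control period).
- imaging.read_camera(name): name is "scene" or "top"; returns a dict with "pixels" (384x512x3 uint8, red, green, blue), "fovy" (degrees; the focal length in pixels is half the picture's height over the tangent of half this angle, whatever the lens; pixels are square), "cx", "cy" (the principal point, pixels), "distortion" ([k1, k2, p1, p2, k3] as OpenCV has them; the pictures are not rectified), "R" (3x3) and "t" (3): a world point X has camera coordinates R X + t. Camera axes: x right, y down, z forward; pixel columns grow to the right and rows downward; lengths in mm; the calibration is good to about 2 mm. A picture is of the moment at which its call begins. There is no depth.
- env.job_done(): hands the job in, once; it reports no verdict.
The state is a dict: "t": time; "joints": joint angles; "qvel": joint speeds; "tau": joint torques, N m; "eef_pos": TCP position; "tcp_rot": TCP orientation; "ft_force": force on the tool from outside, world axes, zero at the start; "moment": the same for the moment, N m; "opening": opening from 0.0 (shut) to 1.0 (fully open).
Only numpy, scipy, OpenCV 4.12 (cv2) and the standard library are available. Lean on these libraries where they do the work, as an engineer would, in place of code of your own. Each camera call takes 0.05 s, during which the arm holds its last target. There are 200 camera calls.

### The job

The lidded staining dish is standing on the orbital shaker but is not yet held down. Fit the loose metal hold-down plate over it: turn the red wing so that it will pass the plate's slot, tilt the plate to work the end of its big oblong eye in under the wide brass head of the stud, lay it level so the slot drops over the red wing and the plate rests on both post collars, then turn the wing all the way along the plate to lock it. Do not force the plate, and leave the dish and the other things on the bench where they are.

Things in the scene. Friction and masses are not known exactly. Their poses are not given: they have to be found in the camera images.
- shaker: White orbital shaker, fixed; position and yaw vary. Origin on the bench under its centre, z up, control panel on its -x side. Body 200 x 190 mm, platform 160 (x) x 212 (y) mm, top 100 mm up. Two posts stand on its y axis, each with a 34 mm round collar, flat top 162 mm above the bench: headed stud at y = +85 mm, red turn wing at y = -85 mm. The dish lid between ends 3 mm below the collar tops.
- stud (a point): Centre of the collar top of the headed stud, on its vertical axis; axes as the shaker's. Above it a stem of 9 mm diameter rises 16 mm to the underside of a round flat brass head, 36 mm diameter, 4 mm thick (16 to 20 mm above this point).
- post (a point): Centre of the collar top of the wing post; axes as the shaker's. On the collar is a fixed oblong boss 32 mm (shaker x) x 12 mm (shaker y), 5.5 mm high, and on that the red wing.
- wing (a joint): Turn of the red wing about its post's vertical axis, 0 to 1.571 rad, firm stops at both ends, counter-clockwise positive from above. 0: blade along the shaker's x, in line with the boss; the plate's slot passes over it. 1.571: blade along the shaker's y, along the fitted plate: locked. Stays where left; turns with about 0.04 N m. Starts part or fully turned to locked.
- wing_grip (a point): Middle of the red wing's blade, on its axis; this point's x axis runs along the blade. Blade 32 mm long, 12 mm thick, 24 mm high: from 6 to 29.5 mm above the collar top (this point is 17.5 mm above it). Pinch it across its 12 mm.
- plate: Loose dark metal hold-down plate, 0.18 to 0.29 kg, 58 mm wide (x), 210 mm long (y), 4 mm thick; origin at the middle of its underside, z up through the grip. Big oblong eye at its +y end: open from y = 65 to 95 mm, 42 mm wide, closed by an end bar from y = 95 to 105 mm. Wing slot at its -y end: centre y = -85 mm, 19 mm in y, 38 mm in x. Starts flat on the bench left or right of the shaker, any yaw.
- plate_grip (a point): Centre of the plate's yellow moulded grip, 24 mm above the plate's underside, over its middle; axes as the plate's. The grip is an upright block, 20 mm (x) x 56 mm (y), from 4 to 44 mm above the underside; pinch it across its 20 mm.
- eye_end (a point): On the plate's underside, inner edge of the eye's end bar. The eye is shorter than the stud head is wide, so the level plate cannot pass: with the eye end tilted down about 30 degrees the end bar goes down outside the head (away from the wing), is drawn in under it towards the stem, then the plate is levelled. Fitted, this point is 10 mm beyond the stud axis, away from the wing, at collar height.
- slot (a point): Centre of the wing slot on the plate's underside. Fitted, it lies on the wing post's axis at collar height.
- dish_center (a point): Middle of the lidded blue staining dish on the shaker, 94 x 110 x 58.5 mm, loose, inside low corner angles on the platform.
- slide_box_center (a point): Middle of a closed green slide box on the bench, 97 x 142 x 34 mm, on the other side of the shaker from the plate.
- dropper_center (a point): Middle of a small amber dropper bottle, 38 mm diameter, 85 mm tall, close to the shaker's +x face.
- reagent_center (a point): Middle of a clear reagent bottle, 60 mm diameter, 165 mm tall, close to the shaker's +x face.
- jar_center (a point): Middle of a glass staining jar with a white lid, 54 mm diameter, 80 mm tall, close to the shaker's control panel.
- tube_rack_center (a point): Middle of an orange rack of microtubes on the bench, 70 x 150 x 55 mm.
- petri_center (a point): Middle of a stack of Petri dishes on the bench, 92 mm diameter, 60 mm tall.
- pot_center (a point): Middle of a white specimen pot with an orange lid, 44 mm diameter, 48 mm tall, standing close beside the plate's +x edge towards the eye end.
- cover_slips_center (a point): Middle of a flat box of cover slips, 35 x 67 x 22 mm, lying close beside the plate's -x edge towards the slot end.
Not all that is in view belongs to the job. Leave any green look-alike of the plate alone.

How it is judged (in metres and radians):
On the way, in this order (a step that is already met when the one before it is completed fails the run):
1. the red wing has been turned to pass the slot (within 0.25 rad of open) (value of joint wing below 0.25 rad), for 0.1 s.
2. the plate lies level on both collars with its end bar under the stud's head and its slot round the open wing (y of eye_end in the frame of stud between 0.0055 and 0.015 m and x of eye_end in the frame of stud between -0.014 and 0.014 m and z of eye_end in the frame of stud between -0.002 and 0.003 m and z of slot in the frame of post between -0.002 and 0.003 m and horizontal distance between slot and post below 0.007 m and angle between plate_grip's own z axis and vertical below 0.03 rad and value of joint wing below 0.3 rad), for 0.1 s.
At the end, for the whole second after the job is handed in: Plate level (0.03 rad) on both collars (3 mm); inner edge of its end bar 5.5 to 15 mm beyond the stud axis, under the head, within 14 mm sideways; slot within 7 mm of the wing post axis; wing turned past 1.3 rad; plate still; dish within 15 mm of its start (y of eye_end in the frame of stud between 0.0055 and 0.015 m and x of eye_end in the frame of stud between -0.014 and 0.014 m and z of eye_end in the frame of stud between -0.002 and 0.003 m and z of slot in the frame of post between -0.002 and 0.003 m and horizontal distance between slot and post below 0.007 m and angle between plate_grip's own z axis and vertical below 0.03 rad and value of joint wing above 1.3 rad and linear speed of plate below 0.02 m/s and distance of dish_center from where it was at the start of the episode below 0.015 m); the robot touches nothing.
It fails at once if another thing on the bench is pushed more than 20 mm (distance of any of slide_box_center, dropper_center, reagent_center, jar_center, tube_rack_center, petri_center, pot_center, cover_slips_center from where it was at the start of the episode above 0.02 m).
It fails at once if the dish is shifted more than 15 mm (distance of dish_center from where it was at the start of the episode above 0.015 m).
It fails at once if the plate is forced against the shaker with more than 80 N (contact force between plate and shaker above 80 N).
It also fails if it takes over 70 s, if anything falls off the work surface, if the arm or the gripper's body presses on something with over 40 N, if the wrist force passes 120 N, or if a joint passes its speed limit or range.

## Working session

There is one attempt and no reset: what is moved stays moved. The work goes in short steps, Python scripts to look and compute and a tool call to move; the robot and the scene stay as the last step left them, time stands still between calls to the robot, and variables do not carry over. Pictures are saved under pics/ and viewed, about 8 in all and at most 12, crops included, and the job is handed in when it is done.

Besides the shell and the picture viewer there is one more tool, called after "Emit:" as name(argument=value, ...), one argument or row to a line, values as JSON. apply_moves: Moves the arm, as the interface text tells. Its arguments: {"type":"object","properties":{"increments":{"type":"array"}},"required":["increments"]}

```bash
mkdir -p pics; python3 - <<'E'
from cell import status, imaging, env
import cv2,pickle,numpy as np
s=status.state();print(s['t'],s['eef_pos'],s['tcp_rot'],s['opening'],env.tip_extent)
d={}
for n in('scene','top'):
    c=imaging.read_camera(n);d[n]=c
    cv2.imwrite(f'pics/{n}0.png',c['pixels'][:,:,::-1]);print(n,c['fovy'],c['cx'],c['cy'],c['distortion'],np.array(c['R']).round(3).tolist(),c['t'])
pickle.dump(d,open('c0.pkl','wb'))
E
```

```text
0.0 [ 217.67170456 -585.63083145  225.07637918] [3.03676836 1.56973679 1.82176815] 0.9966711490255907 11.0
scene 47.77563744024057 261.7983450392825 186.86466176195194 [-0.06264481  0.          0.          0.          0.        ] [[-0.362, 0.932, 0.015], [0.699, 0.282, -0.657], [-0.617, -0.228, -0.754]] [  95.74562705 -265.95420265 1760.62948712]
top 44.90233902104971 255.27986731862507 185.7423492110189 [-0.12777455  0.          0.          0.          0.        ] [[0.011, -1.0, 0.002], [-0.992, -0.011, -0.123], [0.123, -0.0, -0.992]] [  69.61652152  484.76187122 1753.1555056 ]
```

View pics/top0.png

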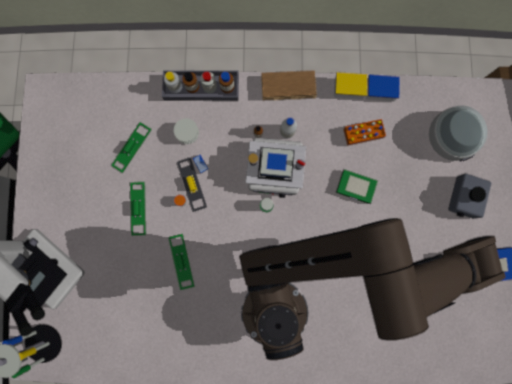

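View pics/scene0.png

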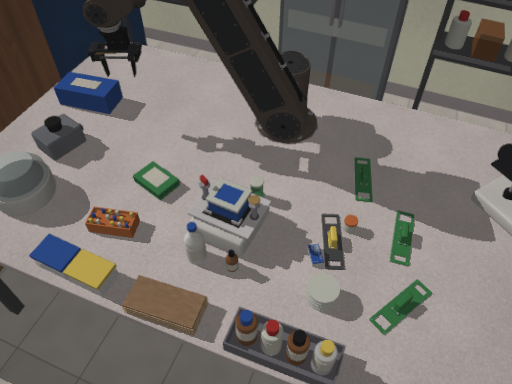

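```bash
python3 - <<'E'
import cv2,pickle
d=pickle.load(open('c0.pkl','rb'))
a=d['top']['pixels'][120:220,165:315,::-1];cv2.imwrite('pics/tc.png',cv2.resize(a,None,fx=5,fy=5,interpolation=cv2.INTER_CUBIC))
a=d['scene']['pixels'][165:275,185:365,::-1];cv2.imwrite('pics/sc.png',cv2.resize(a,None,fx=4.4,fy=4.4,interpolation=cv2.INTER_CUBIC))
E
```

```text
(no output)
```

View pics/tc.png

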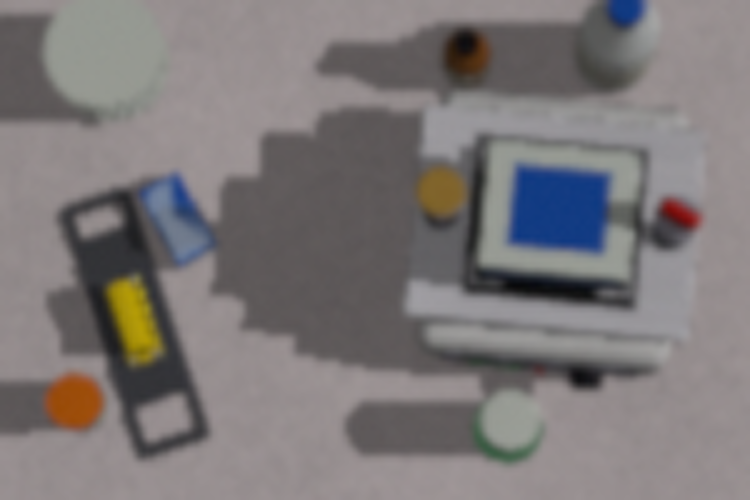

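View pics/sc.png

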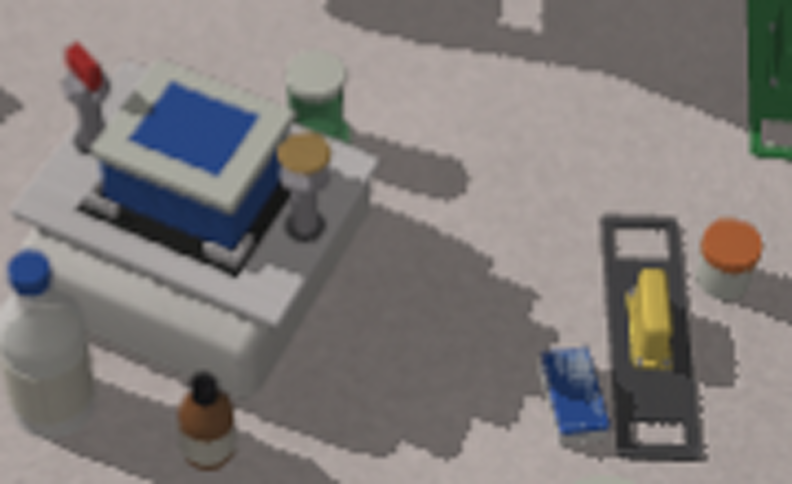

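```bash
cat > fit.py <<'E'
import cv2,numpy as np
from scipy.optimize import minimize
S=8
def proj(c,X):
    f=192/np.tan(np.radians(c['fovy']/2));K=np.array([[f,0,c['cx']],[0,f,c['cy']],[0,0,1.]])
    return cv2.projectPoints(np.asarray(X,float).reshape(-1,3),cv2.Rodrigues(np.array(c['R'],float))[0],np.array(c['t'],float),K,np.array(c['distortion'],float))[0].reshape(-1,2)
def render(c,box,polys,hull):
    x0,y0,x1,y1=box;m=np.zeros(((y1-y0)*S,(x1-x0)*S),np.float32)
    for P,v in polys:
        p=(proj(c,P)-[x0-.5,y0-.5])*S-.5
        p=np.round(p*16).astype(np.int32)
        if hull:p=cv2.convexHull(p)
        cv2.fillPoly(m,[p.reshape(-1,1,2)],v,shift=4)
    return cv2.resize(m,(x1-x0,y1-y0),interpolation=cv2.INTER_AREA)
def T(L,x,y,th):
    L=np.array(L,float);c,s=np.cos(th),np.sin(th)
    return np.c_[x+c*L[:,0]-s*L[:,1],y+s*L[:,0]+c*L[:,1],L[:,2]]
def rect(xc,yc,w,h,z):return [(xc+a*w/2,yc+b*h/2,z) for a,b in((-1,-1),(1,-1),(1,1),(-1,1))]
def plate(p,z=4):
    x,y,th=p
    return [(T(rect(0,0,58,210,z),x,y,th),1),(T(rect(0,80,42,30,z),x,y,th),0),(T(rect(0,-85,38,19,z),x,y,th),0)]
def head(p):
    a=np.linspace(0,2*np.pi,40)
    L=[(18*np.cos(t),85+18*np.sin(t),z) for t in a for z in(178,182)]
    return [(T(L,*p),1)]
def wing(p,w):
    L=T(rect(0,0,32,12,168)+rect(0,0,32,12,191.5),0,-85,w)
    return [(T(L,*p),1)]
def rgb(c,box):
    x0,y0,x1,y1=box;return c['pixels'][y0:y1,x0:x1].astype(float)
def mred(a):return np.clip((a[...,0]-a[...,1:].max(2)-25)/90,0,1)
def mbrass(a):return np.clip((np.minimum(a[...,0],a[...,1]*1.3)-a[...,2]-15)/55,0,1)
def mplate(a):
    g=a.mean(2);y=(a[...,1]-a[...,2])>50
    return np.where(y,1,np.clip((95-g)/35,0,1))
def best(f,p0,d):
    s=np.vstack([p0]+[np.array(p0)+np.eye(len(p0))[i]*d[i] for i in range(len(p0))])
    r=minimize(f,p0,method='Nelder-Mead',options=dict(initial_simplex=s,xatol=.01,fatol=.001,maxiter=600));return r.x,r.fun
def back(c,uv,z):
    f=192/np.tan(np.radians(c['fovy']/2));K=np.array([[f,0,c['cx']],[0,f,c['cy']],[0,0,1.]])
    q=cv2.undistortPoints(np.array([[uv]],float),K,np.array(c['distortion'],float))[0,0]
    R=np.array(c['R']);C=-R.T@c['t'];v=R.T@[q[0],q[1],1];return C+v*(z-C[2])/v[2]
E
python3 - <<'E'
import pickle;from fit import *
d=pickle.load(open('c0.pkl','rb'))
t,s=d['top'],d['scene']
B=lambda u,v:(int(u[0]/v+u[1]),0)
P0=back(t,(165+133/5,120+320/5),20);st=back(t,(165+440/5,120+190/5),182);wg=back(t,(165+680/5,120+213/5),190)
print(P0,st,wg, back(s,(185+303/4.4,165+152/4.4),182),back(s,(185+83/4.4,165+65/4.4),180),np.hypot(*(st-wg)[:2]))
m=(st+wg)/2;yw=np.arctan2(*(st-wg)[1::-1])-np.pi/2
pb={'top':(174,154,210,215),'scene':(318,208,350,274)}
hb={'top':(243,148,264,170),'scene':(243,190,266,212)}
wb={'top':(293,154,310,172),'scene':(196,170,212,188)}
def run(names):
    fp=lambda p:sum(((render(d[n],pb[n],plate((p[0],p[1],p[2]/50)),0)-mplate(rgb(d[n],pb[n])))**2).sum() for n in names)
    def fs(p):
        q=(p[0],p[1],p[2]/50);o=0
        for n in names:
            o+=((render(d[n],hb[n],head(q),1)-mbrass(rgb(d[n],hb[n])))**2).sum()+((render(d[n],wb[n],wing(q,p[3]/20),1)-mred(rgb(d[n],wb[n])))**2).sum()
        return o
    a,e=best(fp,[P0[0],P0[1],1.89*50],[8,8,5]);b,e2=best(fs,[m[0],m[1],yw*50,1.2*20],[6,6,3,5])
    print(names,'plate',a[:2],a[2]/50,e,'shaker',b[:2],b[2]/50,b[3]/20,e2)
    return a,b
for n in(['top'],['scene'],['top','scene']):r=run(n)
E
```

```text
[489.17682058 321.47820314  20.        ] [563.81510207  84.27382981 182.        ] [547.94816157 -84.80045463 190.        ] [567.70448745  90.31889412 182.        ] [551.02673618 -78.57043477 180.        ] 169.81717657266472
['top'] plate [491.58732168 325.56533058] 1.8994331568497251 124.59352970875851 shaker [5.57626999e+02 3.11932508e-01] -0.08399122037207812 1.1540000870183424 19.20523636778135
['scene'] plate [494.52845188 330.19106559] 1.9028566642267442 71.28637179350909 shaker [557.26666544   4.11204209] -0.0881324955957561 0.8408021230670066 32.352999362110694
['top', 'scene'] plate [494.22005601 328.590357  ] 1.9090264215142554 253.28371474631518 shaker [557.40818893   2.90267473] -0.08487773735519663 0.8757738623762791 59.767784834216535
```

```bash
cat > go.py <<'E'
import numpy as np
from scipy.spatial.transform import Rotation as Ro
from cell import status
def go(x,y,z,jaw,s=None):
    "jaw: world angle of tool z (deg); prints turn first, then shifts in the turned tool frame"
    s=s or status.state();R=Ro.from_euler('xyz',s['tcp_rot']).as_matrix();p=np.array(s['eef_pos'])
    a=np.degrees(np.arctan2(R[1,2],R[0,2]));d=(jaw-a+90)%180-90
    D=np.array([x,y,z])-p
    turn=-d # tool x points down
    R2=R@Ro.from_euler('x',turn,degrees=True).as_matrix()
    print('jaw now %.2f'%a,'q',np.round(s['joints'],3),'turn',round(turn,2),'shift BEFORE turn',np.round(R.T@D,2),'AFTER turn',np.round(R2.T@D,2))
E
python3 - <<'E'
from go import *
s=status.state();R=Ro.from_euler('xyz',s['tcp_rot']).as_matrix();print(R.round(3))
c,si=np.cos(-.085),np.sin(-.085)
w=np.array([557.5,2])+85*np.array([si,-c]);print('wing',w)
go(w[0],w[1],215,np.degrees(.915)+90)
E
```

```text
[[-0.     0.937  0.348]
 [ 0.001  0.348 -0.937]
 [-1.     0.    -0.001]]
wing [550.28369696 -82.69312233]
jaw now -69.61 q [-1.321  0.491  1.559 -0.     1.092 -0.106] turn -32.04 shift BEFORE turn [  10.51  486.98 -355.56] AFTER turn [ 10.51 601.43 -43.07]
```

Emit:
apply_moves(
  increments=[
    [0.5, 0, 24.3, -17.8, 0],
    [0.5, 0, 24.3, -17.8, 0],
    [0.5, 0, 24.3, -17.8, 0],
    [0.5, 0, 24.3, -17.8, 0],
    [0.5, 0, 24.3, -17.8, 0],
    [0.5, 0, 24.3, -17.8, 0],
    [0.5, 0, 24.3, -17.8, 0],
    [0.5, 0, 24.3, -17.8, 0],
    [0.5, 0, 24.3, -17.8, 0],
    [0.5, 0, 24.3, -17.8, 0],
  ],
)

```text
t: 1.1
eef_pos: [384.0, -333.2, 225.5]
tcp_rot: [-2.702, 1.57, 2.366]
ft_force: [-0.3, -0.2, -0.3]
opening: 0.501
```

Emit:
apply_moves(
  increments=[
    [0.5, 0, 24.3, -17.8, 0],
    [0.5, 0, 24.3, -17.8, 0],
    [0.5, 0, 24.3, -17.8, 0],
    [0.5, 0, 24.3, -17.8, 0],
    [0.5, 0, 24.3, -17.8, 0],
    [0.5, 0, 24.3, -17.8, 0],
    [0.5, 0, 24.3, -17.8, 0],
    [0.5, 0, 24.3, -17.8, 0],
    [0.5, 0, 24.3, -17.8, 0],
    [0.5, 0, 24.3, -17.8, 0],
  ],
)

```text
t: 2.1
eef_pos: [549.7, -81.7, 225.4]
tcp_rot: [-1.996, 1.57, 3.072]
ft_force: [-0.1, -0.2, -0.3]
opening: 0.498
```

Emit:
apply_moves(
  increments=[
    [0.5, 0, 0, 0, -8],
    [0.5, 0, 0, 0, -8],
    [0.5, 0, 0, 0, -8],
    [0.5, 0, 0, 0, -8],
    [0.5, 0, 0, 0, 0],
    [0.5, 0, 0, 0, 0],
  ],
)

```text
t: 2.7
eef_pos: [549.2, -82.9, 225.5]
tcp_rot: [-2.376, 1.571, -3.037]
ft_force: [-0.4, 0.0, -0.1]
opening: 0.498
```

```bash
python3 - <<'E'
from go import *
from cell import imaging
import cv2,pickle
go(550.3,-82.7,182,np.degrees(.915)+90)
d={n:imaging.read_camera(n) for n in('scene','top')};pickle.dump(d,open('c1.pkl','wb'))
a=d['top']['pixels'][130:200,255:345,::-1];b=d['scene']['pixels'][130:200,160:250,::-1]
cv2.imwrite('pics/w1.png',cv2.resize(cv2.hconcat([a,b]),None,fx=4.4,fy=4.4,interpolation=cv2.INTER_CUBIC))
E
```

```text
jaw now -37.85 q [-0.269  0.393  1.731 -0.     1.018  0.392] turn -0.28 shift BEFORE turn [43.47  0.8   0.75] AFTER turn [43.47  0.79  0.76]
```

View pics/w1.png

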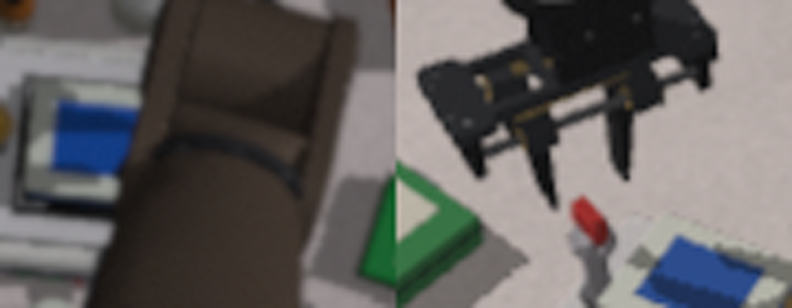

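Emit:
apply_moves(
  increments=[
    [0.5, 12, 0.8, 0.8, 0],
    [0.5, 12, 0, 0, 0],
    [0.5, 10, 0, 0, 0],
    [0.5, 6, 0, 0, 0],
    [0.5, 3, 0, 0, 0],
    [0.5, 0, 0, 0, 0],
  ],
)

```text
t: 3.4
eef_pos: [550.3, -82.7, 182.2]
tcp_rot: [-2.642, 1.57, 2.985]
ft_force: [-0.3, 1.2, 0.6]
opening: 0.501
```

Emit:
apply_moves(
  increments=[
    [0.7, 0, 0, 0, 0],
    [0.8, 0, 0, 0, 0],
    [0.83, 0, 0, 0, 0],
    [0.85, 0, 0, 0, 0],
    [0.87, 0, 0, 0, 0],
    [0.9, 0, 0, 0, 0],
    [0.9, 0, 0, 0, 0],
  ],
)

```text
t: 4.1
eef_pos: [549.8, -82.0, 182.6]
tcp_rot: [3.092, 1.569, 2.435]
ft_force: [-2.6, 5.1, 2.2]
opening: 0.123
```

```bash
python3 - <<'E'
from go import *
s=status.state();print(s['moment'],s['ft_force'],s['opening'])
go(550.3,-82.7,182,np.degrees(.915)+90)
E
```

```text
[0.84384203 0.44135938 0.01425227] [-2.63920281  5.14766083  2.24515655] 0.12267786341745318
jaw now -37.61 q [-2.670e-01  4.430e-01  1.779e+00  1.000e-03  9.210e-01  3.890e-01] turn -0.04 shift BEFORE turn [ 0.59 -0.28  0.84] AFTER turn [ 0.59 -0.28  0.84]
```

Emit:
apply_moves(
  increments=[
    [0.9, 0, 0, -1, 0],
    [0.9, 0, 0, 0, 0],
    [0.9, 0, 0, 0, 0],
  ],
)

```text
t: 4.4
eef_pos: [549.8, -82.0, 182.6]
tcp_rot: [1.133, 1.57, 0.477]
ft_force: [2.3, 3.2, -1.4]
opening: 0.126
```

```bash
python3 - <<'E'
from go import *
s=status.state();print(s['moment'],s['ft_force'],s['opening'])
go(550.3,-82.7,182,np.degrees(.915)+90)
E
```

```text
[ 0.48970491 -0.29468455  0.08563577] [ 2.27095064  3.22104996 -1.37503806] 0.12563209946212972
jaw now -37.62 q [-0.267  0.442  1.78   0.     0.919  0.389] turn -0.04 shift BEFORE turn [ 0.64 -0.25  0.87] AFTER turn [ 0.64 -0.25  0.87]
```

Emit:
apply_moves(
  increments=[
    [0.9, 0, 0, 0, 7],
    [0.9, 0, 0, 0, 7],
    [0.9, 0, 0, 0, 7],
    [0.9, 0, 0, 0, 7],
    [0.9, 0, 0, 0, 7],
    [0.9, 0, 0, 0, 7],
    [0.9, 0, 0, 0, 0],
    [0.9, 0, 0, 0, 0],
  ],
)

```text
t: 5.2
eef_pos: [549.8, -82.0, 182.6]
tcp_rot: [1.589, 1.57, 0.203]
ft_force: [2.6, 3.1, -2.2]
opening: 0.123
```

```bash
python3 - <<'E'
from go import *
s=status.state();print(s['moment'],s['ft_force'],s['opening'])
R=Ro.from_euler('xyz',s['tcp_rot']).as_matrix();print(R.T@s['ft_force'])
go(549.8,-82,182,-5-90)
E
```

```text
[ 0.57200206 -0.48132915 -0.02480458] [ 2.58355858  3.13098955 -2.24359268] 0.1234169498702296
[ 2.24491433  3.1134932  -2.60347813]
jaw now -79.42 q [-0.267  0.442  1.78   0.     0.919  1.119] turn 15.58 shift BEFORE turn [ 0.62  0.   -0.04] AFTER turn [ 0.62 -0.01 -0.04]
```

Emit:
apply_moves(
  increments=[
    [0.9, 0, 0, -0.4, 6],
    [0.9, 0, 0, 0, 6],
    [0.9, 0, 0, 0, 2.5],
    [0.9, 0, 0, 0, 0],
    [0.9, 0, 0, 0, 0],
  ],
)

```text
t: 5.7
eef_pos: [549.8, -82.0, 182.6]
tcp_rot: [0.884, 1.57, -0.756]
ft_force: [4.3, -0.7, -3.0]
opening: 0.123
```

```bash
cat > st.py <<'E'
from go import *
s=status.state();R=Ro.from_euler('xyz',s['tcp_rot']).as_matrix()
print('t',s['t'],'pos',np.round(s['eef_pos'],2),'F',np.round(s['ft_force'],2),'Ftool',np.round(R.T@s['ft_force'],2),'M',np.round(s['moment'],3),'open mm',round(s['opening']*95,2),'tau6',s['tau'][5],'jaw %.2f'%np.degrees(np.arctan2(R[1,2],R[0,2])),'down',np.round(R[2,0],4))
E
python3 st.py
```

```text
t 5.7 pos [549.78 -82.01 182.64] F [ 4.26 -0.71 -3.02] Ftool [3.03 4.29 0.42] M [-0.072 -0.616 -0.028] open mm 11.69 tau6 0.034002758329734206 jaw -93.94 down -1.0
```

Emit:
apply_moves(
  increments=[
    [0.9, 0, 0, 0, 1],
    [0.9, 0, 0, 0, 1],
    [0.9, 0, 0, 0, 0],
    [0.9, 0, 0, 0, 0],
  ],
)

```text
t: 6.1
eef_pos: [549.8, -82.0, 182.6]
tcp_rot: [0.712, 1.57, -0.965]
ft_force: [4.4, -3.0, -4.4]
opening: 0.123
```

```bash
python3 st.py
```

```text
t 6.1 pos [549.77 -82.01 182.62] F [ 4.37 -3.02 -4.4 ] Ftool [4.4  4.66 2.54] M [-0.418 -0.843  0.323] open mm 11.67 tau6 0.3291965089738369 jaw -96.08 down -1.0
```

Emit:
apply_moves(
  increments=[
    [0.85, 0, 0, 0, -1],
    [0.6, 0, 0, 0, 0],
    [0.5, 0, 0, 0, 0],
    [0.5, 0, 0, 0, 0],
    [0.5, -15, 0, 0, 0],
    [0.5, -25, 0, 0, 0],
    [0.5, -20, 0, 0, 0],
    [0.3, 0, 0, 0, 0],
  ],
)

```text
t: 6.9
eef_pos: [550.3, -81.9, 245.1]
tcp_rot: [1.377, 1.567, -0.283]
ft_force: [0.3, 0.2, -0.3]
opening: 0.541
```

```bash
python3 st.py; python3 - <<'E'
from go import *
go(492.5,328.3,120,109.2)
E
```

```text
t 6.9 pos [550.3  -81.88 245.06] F [ 0.34  0.17 -0.34] Ftool [ 0.34  0.32 -0.2 ] M [ 0.073  0.023 -0.014] open mm 51.39 tau6 -0.001784164815035183 jaw -95.12 down -1.0
jaw now -95.12 q [-0.266  0.372  1.707 -0.     1.059  1.394] turn -24.32 shift BEFORE turn [ 124.36  -94.65 -403.49] AFTER turn [ 124.36   79.9  -406.67]
```

Emit:
apply_moves(
  increments=[
    [0.3, 0, -6.76, -28.82, 0],
    [0.3, 0, -6.76, -28.82, 0],
    [0.3, 0, -6.76, -28.82, 0],
    [0.3, 0, -6.76, -28.82, 0],
    [0.3, 0, -6.76, -28.82, 0],
    [0.3, 0, -6.76, -28.82, 0],
    [0.3, 0, -6.76, -28.82, 0],
  ],
)

```text
t: 7.6
eef_pos: [519.7, 124.6, 241.8]
tcp_rot: [-1.285, 1.57, -2.945]
ft_force: [-0.3, 0.3, 0.4]
opening: 0.699
```

Emit:
apply_moves(
  increments=[
    [0.3, 0, -6.76, -28.82, 0],
    [0.3, 0, -6.76, -28.82, 0],
    [0.3, 0, -6.76, -28.82, 0],
    [0.3, 0, -6.76, -28.82, 0],
    [0.3, 0, -6.76, -28.82, 0],
    [0.3, 0, -6.76, -28.82, 0],
    [0.3, 0, -6.76, -28.82, 0],
  ],
)

```text
t: 8.3
eef_pos: [490.6, 329.7, 241.6]
tcp_rot: [-0.931, 1.569, -2.591]
ft_force: [0.4, 0.8, 0.1]
opening: 0.701
```

Emit:
apply_moves(
  increments=[
    [0.3, 0, 0, 0, -8.5],
    [0.3, 0, 0, 0, -8.5],
    [0.3, 0, 0, 0, -8.5],
    [0.3, 0, 0, 0, -8.5],
    [0.3, 0, 0, 0, -8.5],
    [0.3, 0, 0, 0, -8.5],
    [0.3, 0, 0, 0, -8.5],
    [0.3, 0, 0, 0, -8.5],
    [0.3, 0, 0, 0, -8.5],
    [0.3, 0, 0, 0, -8.5],
  ],
)

```text
t: 9.3
eef_pos: [490.9, 328.4, 241.6]
tcp_rot: [-2.453, 1.569, -2.623]
ft_force: [-0.6, -0.2, -0.0]
opening: 0.701
```

Emit:
apply_moves(
  increments=[
    [0.3, 0, 0, 0, -8.5],
    [0.3, 0, 0, 0, -8.5],
    [0.3, 0, 0, 0, -8.5],
    [0.3, 0, 0, 0, -8.5],
    [0.3, 0, 0, 0, -8.5],
    [0.3, 0, 0, 0, -8.5],
    [0.3, 0, 0, 0, -8.5],
    [0.3, 0, 0, 0, -8.5],
    [0.3, 0, 0, 0, -8.5],
    [0.3, 0, 0, 0, -8.5],
  ],
)

```text
t: 10.3
eef_pos: [490.9, 328.4, 241.6]
tcp_rot: [2.359, 1.569, -2.611]
ft_force: [0.8, 0.6, -0.3]
opening: 0.702
```

Emit:
apply_moves(
  increments=[
    [0.3, 0, 0, 0, -8.5],
    [0.3, 0, 0, 0, -8.5],
    [0.3, 0, 0, 0, -8.5],
    [0.3, 0, 0, 0, -8.5],
    [0.3, 0, 0, 0, 0],
  ],
)

```text
t: 10.8
eef_pos: [491.0, 328.4, 241.7]
tcp_rot: [1.779, 1.57, -2.602]
ft_force: [-0.3, 0.5, 0.8]
opening: 0.7
```

```bash
python3 st.py; python3 - <<'E'
from go import *
go(492.5,328.3,22,109.2)
from fit import *;from cell import imaging;import pickle
d=pickle.load(open('c0.pkl','rb'));
for n in d:
  e=imaging.read_camera(n)
  print(n, abs(np.array(e['R'])-d[n]['R']).max(),e['t']-d[n]['t'])
  # wing state check + view
  d[n]['pixels']=e['pixels']
pickle.dump(d,open('c2.pkl','wb'))
s=d['scene']
a=s['pixels'][150:280,180:365,::-1];cv2.imwrite('pics/p2.png',cv2.resize(a,None,fx=4.3,fy=4.3,interpolation=cv2.INTER_CUBIC))
E
```

```text
t 10.8 pos [490.97 328.44 241.71] F [-0.28  0.47  0.76] Ftool [-0.76  0.11  0.53] M [ 0.11  -0.136 -0.056] open mm 66.5 tau6 -2.2485190629959106 jaw 109.01 down -1.0
jaw now 109.01 q [ 0.478  0.427  1.625 -0.     1.091 -1.425] turn -0.19 shift BEFORE turn [219.7   -1.68  -0.57] AFTER turn [219.7   -1.68  -0.58]
scene 0.0 [0. 0. 0.]
top 0.0 [0. 0. 0.]
```

View pics/p2.png

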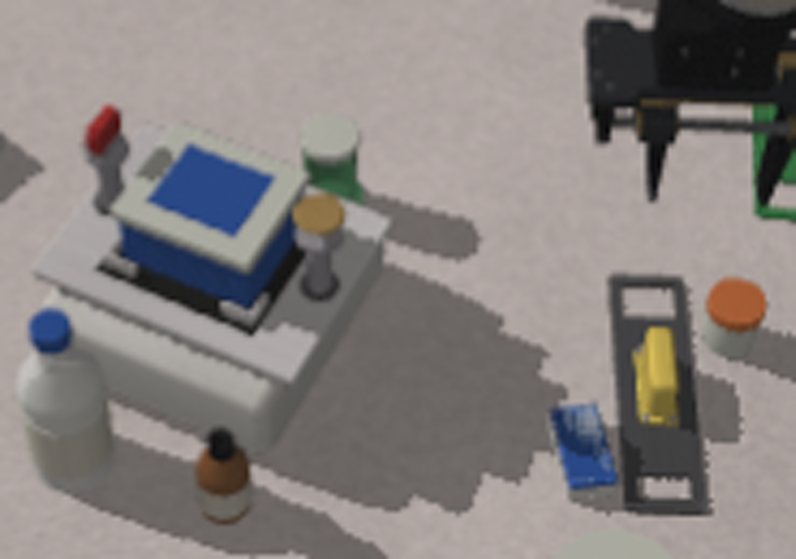

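Emit:
apply_moves(
  increments=[
    [0.45, 25, -1.7, -0.6, 0],
    [0.45, 30, 0, 0, 0],
    [0.45, 30, 0, 0, 0],
    [0.45, 30, 0, 0, 0],
    [0.45, 30, 0, 0, 0],
    [0.45, 30, 0, 0, 0],
    [0.45, 22, 0, 0, 0],
    [0.45, 14, 0, 0, 0],
    [0.45, 8.7, 0, 0, 0],
    [0.45, 0, 0, 0, 0],
  ],
)

```text
t: 11.9
eef_pos: [492.9, 328.4, 22.2]
tcp_rot: [1.817, 1.57, -2.567]
ft_force: [0.6, -0.5, 0.1]
opening: 0.551
```

Emit:
apply_moves(
  increments=[
    [0.6, 0, 0, 0, 0],
    [0.7, 0, 0, 0, 0],
    [0.76, 0, 0, 0, 0],
    [0.8, 0, 0, 0, 0],
    [0.83, 0, 0, 0, 0],
    [0.83, 0, 0, 0, 0],
  ],
)

```text
t: 12.5
eef_pos: [493.2, 328.6, 23.3]
tcp_rot: [-1.786, 1.57, 0.115]
ft_force: [0.2, -1.0, 5.0]
opening: 0.208
```

```bash
python3 st.py
```

```text
t 12.5 pos [493.2  328.59  23.3 ] F [ 0.16 -1.04  5.02] Ftool [-5.02  0.18 -1.03] M [-0.104 -0.116  0.073] open mm 19.72 tau6 0.09114866377785802 jaw 108.89 down -1.0
```

Emit:
apply_moves(
  increments=[
    [0.85, -5, 0, 0, 0],
    [0.85, -15, 0, 0, 0],
    [0.85, -30, 0, 0, 0],
    [0.85, -30, 0, 0, 0],
    [0.85, -30, 0, 0, 0],
    [0.85, -30, 0, 0, 0],
    [0.85, -30, 0, 0, 0],
    [0.85, -30, 0, 0, 0],
    [0.85, -25, 0, 0, 0],
    [0.85, -13, 0, 0, 0],
  ],
)

```text
t: 13.5
eef_pos: [493.1, 328.7, 264.0]
tcp_rot: [-1.428, 1.568, 0.472]
ft_force: [-0.5, -0.5, -1.9]
opening: 0.208
```

Emit:
apply_moves(
  increments=[
    [0.85, 0, 0, 0, 5],
    [0.85, 0, 0, 0, 8],
    [0.85, 0, 0, 0, 8],
    [0.85, 0, 0, 0, 8],
    [0.85, 0, 0, 0, 8],
    [0.85, 0, 0, 0, 8],
    [0.85, 0, 0, 0, 8],
    [0.85, 0, 0, 0, 8],
    [0.85, 0, 0, 0, 8],
    [0.85, 0, 0, 0, 8],
  ],
)

```text
t: 14.5
eef_pos: [492.7, 328.4, 260.7]
tcp_rot: [-3.137, 1.57, -2.586]
ft_force: [-0.1, 0.4, -2.1]
opening: 0.21
```

Emit:
apply_moves(
  increments=[
    [0.85, 0, 0, 0, 8],
    [0.85, 0, 0, 0, 8],
    [0.85, 0, 0, 0, 8],
    [0.85, 0, 0, 0, 8],
    [0.85, 0, 0, 0, 4.8],
    [0.85, 0, 0, 0, 0],
    [0.85, 0, 0, 0, 0],
  ],
)

```text
t: 15.2
eef_pos: [492.8, 328.5, 260.8]
tcp_rot: [-2.47, 1.57, -2.553]
ft_force: [-0.3, 0.5, -2.7]
opening: 0.211
```

```bash
python3 st.py; python3 - <<'E'
from go import *
go(571.5,170.1,225,-4.9)
from cell import imaging;import pickle,cv2
d={n:imaging.read_camera(n) for n in('scene','top')};pickle.dump(d,open('c3.pkl','wb'))
a=d['scene']['pixels'][110:270,250:400,::-1];b=d['top']['pixels'][110:270,130:280,::-1]
cv2.imwrite('pics/h3.png',cv2.resize(cv2.hconcat([a,b]),None,fx=2.6,fy=2.6,interpolation=cv2.INTER_CUBIC))
E
```

```text
t 15.2 pos [492.84 328.48 260.76] F [-0.35  0.52 -2.65] Ftool [ 2.65  0.49 -0.39] M [-0.039 -0.06   0.053] open mm 20.01 tau6 0.19756078720092773 jaw -4.76 down -1.0
jaw now -4.76 q [ 0.476  0.411  1.596 -0.     1.135  0.56 ] turn 0.14 shift BEFORE turn [  35.77 -151.29   91.55] AFTER turn [  35.77 -151.06   91.92]
```

View pics/h3.png

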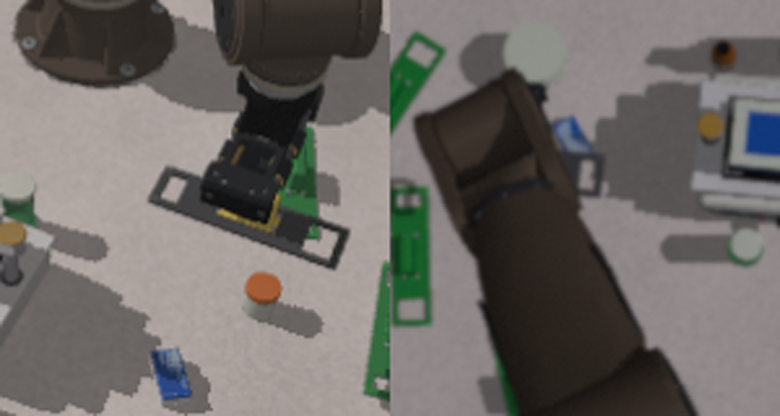

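```bash
cat > held.py <<'E'
from fit import *
from scipy.spatial.transform import Rotation as Ro
def held(c,tcp,jaw,tilt0=0,bias=(0,1.4),h=30,verbose=1):
    "fit grip slip g along plate y (grasp point is at plate y=-g.. i.e. centre = grasp + g*ydir), yaw, tilt (eye down +), lateral l, dz"
    G=np.array([tcp[0]+bias[0],tcp[1]+bias[1],tcp[2]+8])
    def pts(p,L):
        g,l,tilt,yaw=p[0],p[1],p[2]/50,jaw+p[3]/50
        R=Ro.from_euler('ZX',[yaw,-tilt]).as_matrix()
        return G+(np.array(L)+[l,g,-h])@R.T
    def shape(p):
        return [(pts(p,rect(0,0,58,210,2)),1),(pts(p,rect(0,80,42,30,2)),0),(pts(p,rect(0,-85,38,19,2)),0)]
    q=proj(c,pts([0,0,tilt0*50,0],rect(0,0,110,250,2)));x0,y0=np.maximum(q.min(0).astype(int),0);x1,y1=np.minimum(q.max(0).astype(int)+1,[512,384])
    box=(x0,y0,x1,y1);a=rgb(c,box);m=np.clip((100-a.max(2))/35,0,1)
    w=render(c,box,[(pts([0,0,tilt0*50,0],rect(0,90,90,70,2)),1)],1)+render(c,box,[(pts([0,0,tilt0*50,0],rect(0,-90,90,70,2)),1)],1)
    f=lambda p:(w*(render(c,box,shape(p),0)-m)**2).sum()
    r=min((best(f,[g,0,tilt0*50,0],[4,3,4,2]) for g in(-4,0,4)),key=lambda r:r[1])
    p=r[0];print('g %.2f lat %.2f tilt %.2f deg yawoff %.2f deg cost %.1f'%(p[0],p[1],np.degrees(p[2]/50),np.degrees(p[3]/50),r[1]))
    E=pts(p,[[0,95,0],[0,-85,0],[0,0,0]])-[bias[0],bias[1],0];print('eye_end',E[0].round(1),'slot',E[1].round(1),'centre',E[2].round(1))
    return p
E
python3 - <<'E'
from held import *;import pickle
d=pickle.load(open('c3.pkl','rb'))
held(d['scene'],[492.84,328.48,260.76],np.radians(-4.76))
E
```

```text
g 1.69 lat 2.48 tilt -3.16 deg yawoff -2.50 deg cost 29.2
eye_end [507.7 425.6 244.1] slot [485.  247.3 234.2] centre [495.7 331.5 238.9]
```

Emit:
apply_moves(
  increments=[
    [0.85, 0, -15, 9, 0],
    [0.85, 0, -15, 9, 0],
    [0.85, 0, -15, 9, 0],
    [0.85, 0, -15, 9, 0],
    [0.85, 0, -15, 9, 0],
    [0.85, 0, -15, 9, 0],
    [0.85, 0, -15, 9, 0],
    [0.85, 0, -15, 9, 0],
    [0.85, 0, -15, 9, 0],
    [0.85, 0, -16, 10.7, 0],
  ],
)

```text
t: 16.3
eef_pos: [572.0, 169.0, 260.9]
tcp_rot: [-1.588, 1.571, -1.674]
ft_force: [0.6, 0.1, -2.3]
opening: 0.211
```

Emit:
apply_moves(
  increments=[
    [0.85, 20, 0, 0, 0],
    [0.85, 20, 0, 0, 0],
    [0.85, 10, 0, 0, 0],
    [0.85, 5, 0, 0, 0],
    [0.85, 5, 0, 0, 0],
    [0.85, 4, 0, 0, 0],
    [0.85, 0, 0, 0, 0],
  ],
)

```text
t: 17.0
eef_pos: [572.1, 170.9, 198.0]
tcp_rot: [0.447, 1.568, 0.361]
ft_force: [-0.1, 2.6, 0.8]
opening: 0.211
```

```bash
python3 st.py; python3 - <<'E'
from held import *;import pickle
from cell import imaging,status
d={n:imaging.read_camera(n) for n in('scene','top')};pickle.dump(d,open('c4.pkl','wb'))
p=status.state()['eef_pos']
held(d['scene'],p,np.radians(-4.76));held(d['top'],p,np.radians(-4.76),bias=(.7,-2.4))
E
```

```text
t 17.0 pos [572.14 170.92 197.96] F [-0.07  2.59  0.77] Ftool [-0.76  2.58 -0.29] M [ 0.157 -0.169 -0.001] open mm 20.05 tau6 0.012999321625102311 jaw -4.88 down -1.0
g 2.53 lat 2.11 tilt 2.72 deg yawoff -2.24 deg cost 114.3
eye_end [585.8 265.7 171.3] slot [563.9  87.2 179.8] centre [574.3 171.5 175.8]
g 2.42 lat -0.18 tilt 5.14 deg yawoff -1.03 deg cost 286.1
eye_end [581.4 264.5 167.3] slot [563.3  86.1 183.4] centre [571.8 170.4 175.8]
```

Emit:
apply_moves(
  increments=[
    [0.85, 4, 0, 0, 0],
    [0.85, 4, 0, 0, 0],
    [0.85, 4, 0, 0, 0],
    [0.85, 4, 0, 0, 0],
    [0.85, 4, 0, 0, 0],
    [0.85, 4, 0, 0, 0],
    [0.85, 4, 0, 0, 0],
    [0.85, 3, 0, 0, 0],
    [0.85, 0, 0, 0, 0],
  ],
)

```text
t: 18.0
eef_pos: [572.1, 170.7, 166.4]
tcp_rot: [0.339, 1.569, 0.254]
ft_force: [0.7, 5.1, 1.6]
opening: 0.21
```

```bash
python3 st.py; python3 - <<'E'
from held import *;import pickle
from cell import imaging,status
d={n:imaging.read_camera(n) for n in('scene','top')};pickle.dump(d,open('c5.pkl','wb'))
p=status.state()['eef_pos']
held(d['scene'],p,np.radians(-4.76),.5);held(d['top'],p,np.radians(-4.76),.5,bias=(.7,-2.4))
a=d['scene']['pixels'][120:250,180:330,::-1];b=d['top']['pixels'][110:240,170:320,::-1]
cv2.imwrite('pics/h5.png',cv2.resize(cv2.hconcat([a,b]),None,fx=2.6,fy=2.6,interpolation=cv2.INTER_CUBIC))
E
```

```text
t 18.0 pos [572.1  170.66 166.41] F [0.67 5.07 1.64] Ftool [-1.63  5.11  0.24] M [ 0.511 -0.36   0.082] open mm 19.91 tau6 0.0855791405774653 jaw -4.89 down -1.0
g 6.95 lat -0.45 tilt 30.87 deg yawoff -0.23 deg cost 64.1
eye_end [577.9 242.5  96.4] slot [564.5  88.6 188.7] centre [570.8 161.3 145.1]
g 5.12 lat 1.76 tilt -2.62 deg yawoff 3.86 deg cost 253.3
eye_end [575.4 272.  149.1] slot [572.6  92.2 140.8] centre [573.9 177.1 144.7]
```

View pics/h5.png

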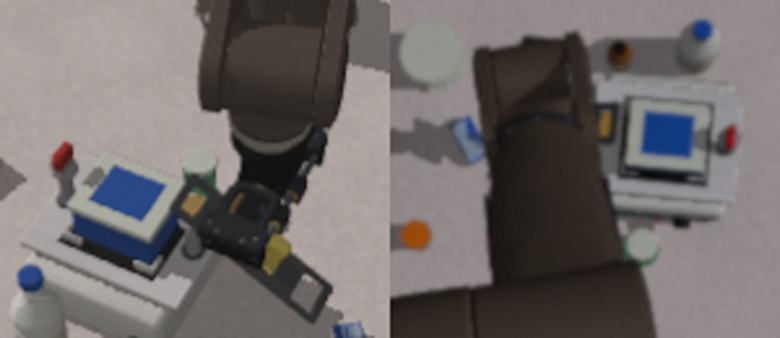

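Emit:
apply_moves(
  increments=[
    [0.85, -5, 0, 0, 0],
    [0.85, -10, 0, 0, 0],
    [0.85, -15, 0, 0, 0],
    [0.85, -15, 0, 0, 0],
    [0.85, -10, 0, 0, 0],
    [0.85, 0, 0, 0, 0],
    [0.85, 0, 0, 0, 0],
  ],
)

```text
t: 18.8
eef_pos: [571.3, 170.1, 220.8]
tcp_rot: [-2.247, 1.571, -2.333]
ft_force: [-0.7, -0.1, -1.9]
opening: 0.211
```

```bash
python3 st.py; python3 - <<'E'
from held import *;import pickle
from cell import imaging,status
d={n:imaging.read_camera(n) for n in('scene','top')};pickle.dump(d,open('c6.pkl','wb'))
p=status.state()['eef_pos']
for h in(28,30,32):held(d['scene'],p,np.radians(-4.88),.53,h=h)
d=pickle.load(open('c4.pkl','rb'))
for h in(28,30,32):held(d['scene'],[572.14,170.92,197.96],np.radians(-4.88),.05,h=h)
E
```

```text
t 18.8 pos [571.28 170.14 220.75] F [-0.72 -0.11 -1.87] Ftool [ 1.87 -0.17 -0.71] M [ 0.001 -0.092  0.021] open mm 20.07 tau6 0.00031861147363088094 jaw -4.92 down -1.0
g 5.87 lat 0.89 tilt 30.44 deg yawoff -0.56 deg cost 26.2
eye_end [579.  242.5 153. ] slot [564.2  88.  244.2] centre [571.2 161.  201.1]
g 6.71 lat -0.82 tilt 30.74 deg yawoff -0.20 deg cost 24.3
eye_end [576.7 242.  150.5] slot [563.   87.9 242.4] centre [569.5 160.7 199. ]
g 6.95 lat -2.16 tilt 30.48 deg yawoff -0.24 deg cost 23.6
eye_end [575.4 241.7 148.9] slot [561.6  87.2 240.2] centre [568.1 160.1 197.1]
g 3.10 lat 3.35 tilt 3.59 deg yawoff -1.81 deg cost 103.9
eye_end [586.7 266.  171.9] slot [565.7  87.6 183.1] centre [575.6 171.9 177.8]
g 2.69 lat 2.32 tilt 3.50 deg yawoff -1.56 deg cost 107.5
eye_end [585.2 265.7 170. ] slot [565.   87.2 181. ] centre [574.5 171.5 175.9]
g 2.95 lat 0.86 tilt 4.53 deg yawoff -0.91 deg cost 110.8
eye_end [582.6 265.5 166.3] slot [564.5  86.9 180.5] centre [573.  171.2 173.8]
```

Emit:
apply_moves(
  increments=[
    [0.85, -20, 0, 0, 0],
    [0.85, -20, 0, 0, 0],
    [0.85, 0, -15, 0, 0],
    [0.85, 0, -25, 0, 0],
    [0.85, 0, -25, 0, 0],
    [0.85, 0, -25, 0, 0],
    [0.85, 0, -20, 0, 0],
    [0.85, 0, -15, 0, 0],
    [0.85, 0, 0, 0, 0],
    [0.85, 0, 0, 0, 0],
  ],
)

```text
t: 19.9
eef_pos: [560.6, 45.5, 260.4]
tcp_rot: [3.046, 1.57, 2.96]
ft_force: [-0.9, 0.3, -2.5]
opening: 0.207
```

```bash
python3 st.py; cat > rel.py <<'E'
from held import *;import pickle,sys
from cell import imaging,status
st=np.array([564.4,87.4,162])
x=np.array([.9963,-.0859,0]);y=np.array([.0859,.9963,0])
n=sys.argv[1];tilt=float(sys.argv[2]);h=float(sys.argv[3])
d={n:imaging.read_camera(n) for n in('scene','top')};pickle.dump(d,open(n+'.pkl','wb'))
s=status.state();R=Ro.from_euler('xyz',s['tcp_rot']).as_matrix();jaw=np.arctan2(R[1,2],R[0,2]);p=s['eef_pos']
q=held(d['scene'],p,jaw,np.radians(tilt),h=h)
g,l,t=q[0],q[1],q[2]/50
for name,ll in(('eye',95),('slot',-85)):
    o=np.array(p)+[0,0,8]+x*l+y*(-h*np.sin(t)+(ll+g)*np.cos(t))+np.array([0,0,1])*(-h*np.cos(t)-(ll+g)*np.sin(t))-st
    print(name,'rel stud x %.1f y %.1f z %.1f'%(o@x,o@y,o[2]))
a=d['scene']['pixels'][130:240,180:320,::-1];b=d['top']['pixels'][120:230,180:320,::-1]
cv2.imwrite(f'pics/{n}.png',cv2.resize(cv2.hconcat([a,b]),None,fx=2.8,fy=2.8,interpolation=cv2.INTER_CUBIC))
E
python3 rel.py c7 30.6 29
```

```text
t 19.9 pos [560.62  45.53 260.43] F [-0.91  0.28 -2.5 ] Ftool [ 2.5   0.19 -0.93] M [-0.078 -0.098 -0.011] open mm 19.62 tau6 -0.06805107928812504 jaw -4.96 down -1.0
g 5.32 lat 0.66 tilt 29.84 deg yawoff -0.90 deg cost 78.6
eye_end [568.7 118.4 193.5] slot [553.  -36.9 283.1] centre [560.4  36.4 240.8]
eye rel stud x 0.5 y 31.3 z 31.5
slot rel stud x 0.5 y -124.9 z 121.1
```

View pics/c7.png

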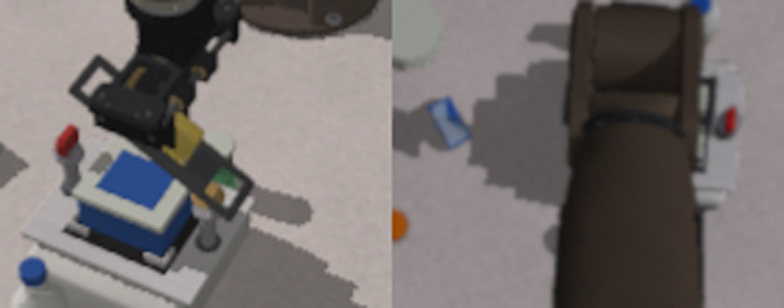

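Emit:
apply_moves(
  increments=[
    [0.85, 0, -5, 0, 0],
    [0.85, 0, -4, -0.5, 0],
    [0.85, 0, 0, 0, 0],
    [0.85, 5, 0, 0, 0],
    [0.85, 5, 0, 0, 0],
    [0.85, 5, 0, 0, 0],
    [0.85, 4, 0, 0, 0],
    [0.85, 3, 0, 0, 0],
    [0.85, 0, 0, 0, 0],
    [0.85, 0, 0, 0, 0],
  ],
)

```text
t: 21.0
eef_pos: [559.6, 36.8, 238.9]
tcp_rot: [-0.747, 1.571, -0.833]
ft_force: [0.3, -0.3, -2.0]
opening: 0.209
```

```bash
python3 st.py; python3 rel.py c8 30.2 29
```

```text
t 21.0 pos [559.58  36.8  238.94] F [ 0.29 -0.28 -2.  ] Ftool [ 2.   -0.25  0.32] M [-0.037 -0.153  0.019] open mm 19.82 tau6 -7.596158411615761e-05 jaw -4.91 down -1.0
g 5.05 lat 0.38 tilt 28.53 deg yawoff -1.46 deg cost 119.2
eye_end [568.2 110.4 173.8] slot [550.6 -46.8 259.8] centre [558.9  27.4 219.2]
eye rel stud x -0.1 y 23.2 z 11.8
slot rel stud x -0.1 y -134.9 z 97.8
```

View pics/c8.png

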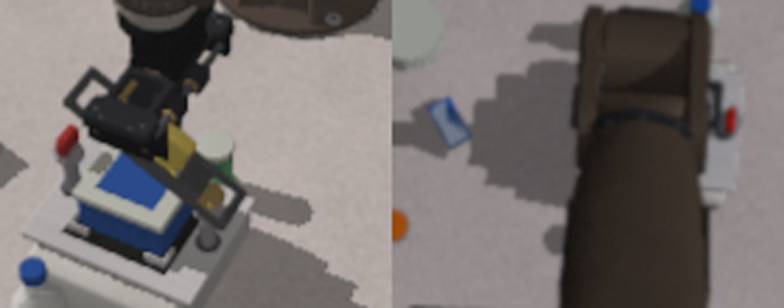

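Emit:
apply_moves(
  increments=[
    [0.85, 0.5, -3, 0, 0],
    [0.85, 0, -3, 0, 0],
    [0.85, 0, -3, 0, 0],
    [0.85, 0, -2, 0, 0],
    [0.85, 0, 0, 0, 0],
    [0.85, 0, 0, 0, 0],
  ],
)

```text
t: 21.7
eef_pos: [558.5, 25.8, 238.4]
tcp_rot: [-0.947, 1.571, -1.033]
ft_force: [0.1, -0.6, -1.4]
opening: 0.209
```

Emit:
apply_moves(
  increments=[
    [0.85, 0, -2, 0, 0],
    [0.85, 0, -1.5, 0, 0],
    [0.85, 0, 0, 0, 0],
    [0.85, 0, 0, 0, 0],
  ],
)

```text
t: 22.1
eef_pos: [558.3, 22.3, 238.4]
tcp_rot: [-1.811, 1.571, -1.897]
ft_force: [0.2, 0.4, -2.5]
opening: 0.212
```

```bash
python3 st.py; python3 rel.py c9 30 29
```

```text
t 22.1 pos [558.26  22.34 238.39] F [ 0.18  0.44 -2.5 ] Ftool [2.5  0.46 0.14] M [-0.047 -0.158 -0.006] open mm 20.14 tau6 -0.007720469729974866 jaw -4.92 down -1.0
g 5.44 lat 0.33 tilt 27.82 deg yawoff -1.90 deg cost 150.8
eye_end [567.5  97.1 173.9] slot [548.6 -61.  257.9] centre [557.5  13.7 218.2]
eye rel stud x -0.2 y 10.0 z 11.9
slot rel stud x -0.2 y -149.2 z 95.9
```

Emit:
apply_moves(
  increments=[
    [0.85, 0, -1, 0, 0],
    [0.85, 0, -1, 0, 0],
    [0.85, 0, 0, 0, 0],
    [0.85, 0, 0, 0, 0],
  ],
)

```text
t: 22.6
eef_pos: [558.1, 20.3, 238.4]
tcp_rot: [-1.295, 1.571, -1.381]
ft_force: [0.5, 0.1, -1.0]
opening: 0.212
```

Emit:
apply_moves(
  increments=[
    [0.85, 0, -1, 0, 0],
    [0.85, 0, 0, 0, 0],
    [0.85, 0, 0, 0, 0],
  ],
)

```text
t: 22.9
eef_pos: [558.0, 19.4, 238.4]
tcp_rot: [-0.114, 1.571, -0.199]
ft_force: [0.3, 0.5, -2.4]
opening: 0.207
```

Emit:
apply_moves(
  increments=[
    [0.85, 0, -1, 0, 0],
    [0.85, 0, 0, 0, 0],
    [0.85, 0, 0, 0, 0],
  ],
)

```text
t: 23.2
eef_pos: [557.9, 18.7, 238.4]
tcp_rot: [1.686, 1.57, 1.6]
ft_force: [0.7, 4.7, -3.6]
opening: 0.207
```

Emit:
apply_moves(
  increments=[
    [0.85, 0, 2.8, 0, 0],
    [0.85, 2, 0, 0, 0],
    [0.85, 2, 0, 0, 0],
    [0.85, 0, 0, 0, 0],
    [0.85, 0, 0, 0, 0],
  ],
)

```text
t: 23.7
eef_pos: [558.1, 21.0, 234.3]
tcp_rot: [-2.215, 1.57, -2.301]
ft_force: [-0.1, -0.0, -2.1]
opening: 0.209
```

Emit:
apply_moves(
  increments=[
    [0.85, 3.1, -2, 0, 0],
    [0.85, 3.1, -2, 0, 0],
    [0.85, 0, 0, 0, 0],
  ],
)

```text
t: 24.0
eef_pos: [557.9, 16.4, 228.6]
tcp_rot: [-0.86, 1.57, -0.946]
ft_force: [-1.3, -2.8, 3.5]
opening: 0.211
```

```bash
python3 st.py
```

```text
t 24.0 pos [557.93  16.38 228.56] F [-1.32 -2.84  3.47] Ftool [-3.47 -2.95 -1.07] M [-0.311  0.168  0.043] open mm 20.07 tau6 0.0436749926302582 jaw -4.92 down -1.0
```

Emit:
apply_moves(
  increments=[
    [0.85, 3.1, -2, 0, 0],
    [0.85, 3.1, -2, 0, 0],
    [0.85, 3, -2, 0, 0],
    [0.85, 0, 0, 0, 0],
  ],
)

```text
t: 24.4
eef_pos: [557.5, 10.3, 219.4]
tcp_rot: [-0.692, 1.569, -0.778]
ft_force: [-0.6, -3.1, 2.6]
opening: 0.209
```

```bash
python3 st.py;python3 rel.py c10 20 29
```

```text
t 24.4 pos [557.52  10.29 219.37] F [-0.59 -3.14  2.64] Ftool [-2.64 -3.18 -0.31] M [-0.224  0.064  0.034] open mm 19.83 tau6 0.010777119314298034 jaw -4.93 down -1.0
g 4.00 lat -0.77 tilt 19.13 deg yawoff -1.88 deg cost 177.2
eye_end [566.7  94.2 167.5] slot [546.6 -74.7 226.5] centre [556.1   5.1 198.6]
eye rel stud x -1.0 y 7.0 z 5.5
slot rel stud x -1.0 y -163.1 z 64.5
```

Emit:
apply_moves(
  increments=[
    [0.85, 3, -1.2, 0, 0],
    [0.85, 3, -1.2, 0, 0],
    [0.85, 3, -1.2, 0, 0],
    [0.85, 3, -1.2, 0, 0],
    [0.85, 2, -1.2, 0, 0],
    [0.85, 0, 0, 0, 0],
  ],
)

```text
t: 25.1
eef_pos: [556.9, 5.2, 204.8]
tcp_rot: [0.564, 1.571, 0.478]
ft_force: [1.4, -0.1, 0.8]
opening: 0.209
```

```bash
python3 st.py;python3 rel.py c11 12 29
```

```text
t 25.1 pos [556.91   5.18 204.78] F [ 1.44 -0.13  0.81] Ftool [-0.8  -0.    1.45] M [ 0.142 -0.366 -0.077] open mm 19.82 tau6 -0.13727443758398294 jaw -4.93 down -1.0
g 5.62 lat -0.77 tilt 12.10 deg yawoff -1.28 deg cost 191.2
eye_end [566.   97.2 163.4] slot [547.  -77.8 201.1] centre [556.    4.8 183.3]
eye rel stud x -1.3 y 9.9 z 1.4
slot rel stud x -1.3 y -166.1 z 39.1
```

View pics/c11.png

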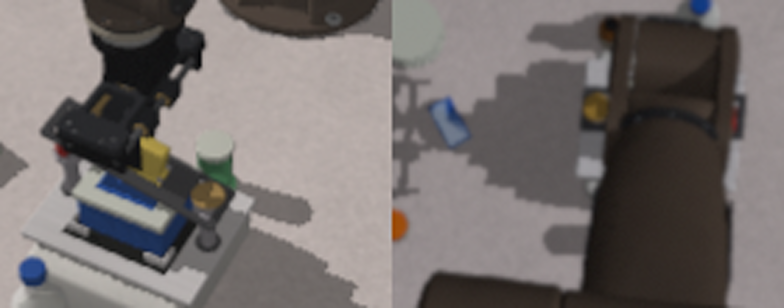

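Emit:
apply_moves(
  increments=[
    [0.85, 2, -1.2, 0.2, 0],
    [0.85, 2, -1, 0.2, 0],
    [0.85, 2, -1, 0, 0],
    [0.85, 2, -0.8, 0, 0],
    [0.85, 2, -0.7, 0, 0],
    [0.85, 0, 0, 0, 0],
  ],
)

```text
t: 25.8
eef_pos: [556.7, 0.3, 194.7]
tcp_rot: [-2.775, 1.57, -2.861]
ft_force: [-0.3, -2.0, 0.6]
opening: 0.213
```

```bash
python3 st.py;python3 rel.py c12 6 29
```

```text
t 25.8 pos [5.5669e+02 3.3000e-01 1.9467e+02] F [-0.26 -2.01  0.61] Ftool [-0.6  -2.03 -0.09] M [ 0.058  0.002 -0.023] open mm 20.24 tau6 -0.009620979835744947 jaw -4.93 down -1.0
g 6.57 lat -1.26 tilt 6.97 deg yawoff -0.82 deg cost 182.1
eye_end [565.1  97.4 161.6] slot [547.3 -80.3 183.5] centre [555.7   3.6 173.2]
eye rel stud x -1.5 y 10.1 z -0.4
slot rel stud x -1.5 y -168.6 z 21.5
```

Emit:
apply_moves(
  increments=[
    [0.85, 2, -0.8, 0, 0],
    [0.85, 2, -0.7, 0, 0],
    [0.85, 2, -0.7, 0, 0],
    [0.85, 2, -0.6, 0, 0],
    [0.85, 0, 0, 0, 0],
  ],
)

```text
t: 26.4
eef_pos: [556.5, -2.4, 186.7]
tcp_rot: [-2.719, 1.571, -2.805]
ft_force: [-0.3, -2.2, 1.3]
opening: 0.211
```

```bash
python3 st.py;python3 rel.py c13 1.5 29
```

```text
t 26.4 pos [556.54  -2.4  186.72] F [-0.26 -2.23  1.3 ] Ftool [-1.3  -2.24 -0.06] M [-0.001 -0.063  0.009] open mm 20.08 tau6 -0.02007810166105628 jaw -4.93 down -1.0
g 6.81 lat -2.29 tilt 3.75 deg yawoff -0.19 deg cost 187.8
eye_end [563.1  97.3 159.2] slot [547.1 -81.6 170.9] centre [554.6   2.8 165.4]
eye rel stud x -2.5 y 9.7 z -2.8
slot rel stud x -2.5 y -169.9 z 8.9
```

Emit:
apply_moves(
  increments=[
    [0.85, 1.5, -0.4, 0, 0],
    [0.85, 1, -0.2, 0, 0],
    [0.85, 0, 0, 0, 0],
  ],
)

```text
t: 26.8
eef_pos: [556.5, -3.0, 184.5]
tcp_rot: [-1.005, 1.571, -1.091]
ft_force: [-1.2, -1.6, 2.4]
opening: 0.209
```

Emit:
apply_moves(
  increments=[
    [0.85, 1, -0.2, 0, 0],
    [0.85, 0, 0, 0, 0],
  ],
)

```text
t: 27.0
eef_pos: [556.5, -3.1, 183.5]
tcp_rot: [-0.863, 1.571, -0.949]
ft_force: [0.0, -2.3, 1.8]
opening: 0.207
```

Emit:
apply_moves(
  increments=[
    [0.85, 1, -0.2, 0, 0],
    [0.85, 0, 0, 0, 0],
  ],
)

```text
t: 27.2
eef_pos: [556.5, -3.3, 182.4]
tcp_rot: [-1.105, 1.571, -1.191]
ft_force: [0.8, -3.1, 2.5]
opening: 0.209
```

Emit:
apply_moves(
  increments=[
    [0.85, 1, 0, 0, 0],
    [0.85, 0, 0, 0, 0],
  ],
)

```text
t: 27.4
eef_pos: [556.5, -3.3, 181.4]
tcp_rot: [-0.609, 1.571, -0.695]
ft_force: [0.3, -2.9, 2.9]
opening: 0.209
```

Emit:
apply_moves(
  increments=[
    [0.85, 1, 0, 0, 0],
    [0.85, 0, 0, 0, 0],
  ],
)

```text
t: 27.6
eef_pos: [556.5, -3.3, 180.4]
tcp_rot: [-1.162, 1.571, -1.248]
ft_force: [-0.9, -3.3, 3.3]
opening: 0.21
```

```bash
python3 st.py;for h in 27 29; do python3 rel.py c14$h 0 $h; done
```

```text
t 27.6 pos [556.47  -3.3  180.42] F [-0.93 -3.27  3.31] Ftool [-3.31 -3.34 -0.65] M [-0.124 -0.155 -0.036] open mm 19.96 tau6 -0.03891159198246896 jaw -4.92 down -1.0
g 7.27 lat -0.97 tilt 0.99 deg yawoff -0.56 deg cost 202.5
eye_end [565.2  98.2 159.7] slot [548.1 -81.  162.8] centre [556.2   3.6 161.3]
eye rel stud x -1.1 y 10.8 z -2.3
slot rel stud x -1.1 y -169.2 z 0.8
g 6.72 lat -2.69 tilt 1.77 deg yawoff 0.52 deg cost 201.6
eye_end [561.5  97.5 156.3] slot [547.7 -81.9 161.9] centre [554.2   2.8 159.2]
eye rel stud x -2.8 y 9.8 z -5.7
slot rel stud x -2.8 y -170.1 z -0.1
```

Emit:
apply_moves(
  increments=[
    [0.85, 0.7, 0, 0, 0],
    [0.85, 0, 0, 0, 0],
  ],
)

```text
t: 28.0
eef_pos: [556.5, -3.3, 179.8]
tcp_rot: [-1.136, 1.571, -1.222]
ft_force: [0.5, -2.1, 2.8]
opening: 0.213
```

Emit:
apply_moves(
  increments=[
    [0.85, 0.7, 0, 0, 0],
    [0.85, 0, 0, 0, 0],
  ],
)

```text
t: 28.2
eef_pos: [556.5, -3.3, 179.3]
tcp_rot: [-0.403, 1.57, -0.489]
ft_force: [-0.3, -2.1, 4.4]
opening: 0.207
```

Emit:
apply_moves(
  increments=[
    [0.75, 0, 0, 0, 0],
    [0.65, 0, 0, 0, 0],
    [0.6, 0, 0, 0, 0],
    [0.6, -20, 0, 0, 0],
    [0.6, -25, 0, 0, 0],
    [0.6, -25, 0, 0, 0],
    [0.6, 0, 0, 0, 0],
  ],
)

```text
t: 28.9
eef_pos: [557.4, -3.3, 251.9]
tcp_rot: [-0.041, 1.566, -0.127]
ft_force: [0.9, 0.9, -0.2]
opening: 0.401
```

```bash
python3 st.py;cat > lev.py <<'E'
from held import *;import pickle,sys
from cell import imaging
st=np.array([564.4,87.4,162]);x=np.array([.9963,-.0859,0]);y=np.array([.0859,.9963,0])
d={n:imaging.read_camera(n) for n in('scene','top')};pickle.dump(d,open(sys.argv[1]+'.pkl','wb'))
# fitted pose as the reference: fake TCP so that plate centre = stud-85y, h=0
c=st-85*y;held(d['scene'],c-[0,0,8],-.086,0,h=0)
print('expected eye',(st+10*y).round(1),'slot',(st-170*y).round(1))
a=d['scene']['pixels'][135:235,190:290,::-1];cv2.imwrite(f'pics/{sys.argv[1]}.png',cv2.resize(a,None,fx=5.5,fy=5.5,interpolation=cv2.INTER_CUBIC))
E
python3 lev.py c15; python3 - <<'E'
from go import *
go(549.8,-82,240,-94.9)
E
```

```text
t 28.9 pos [557.43  -3.25 251.91] F [ 0.89  0.85 -0.22] Ftool [0.23 0.93 0.81] M [-0.046 -0.141  0.044] open mm 38.12 tau6 -0.002130229913746007 jaw -4.90 down -1.0
g 2.54 lat 1.57 tilt -1.26 deg yawoff -0.97 deg cost 198.7
eye_end [568.7  99.6 164.2] slot [550.2 -79.4 160.2] centre [558.9   5.1 162.1]
expected eye [565.3  97.4 162. ] slot [549.8 -82.  162. ]
jaw now -4.91 q [-0.124  0.369  1.699 -0.     1.073 -0.039] turn 89.99 shift BEFORE turn [  9.   -79.09   0.25] AFTER turn [ 9.    0.23 79.09]
```

View pics/c15.png

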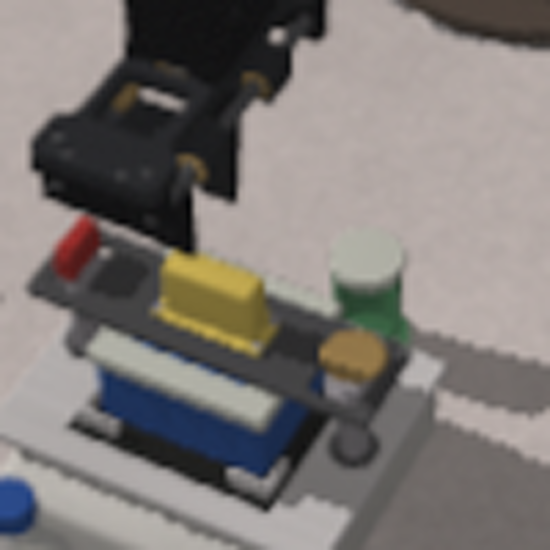

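Emit:
apply_moves(
  increments=[
    [0.9, 0, -25, 0, 0],
    [1, 0, -24, 0, 0],
    [1, 20, 0, 0, 0],
    [1, 25, 0, 0, 0],
    [1, 15, 0, 0, 0],
    [1, 8, 0, 0, 0],
    [1, 4, 0, 0, 0],
    [1, 1, 0, 0, 0],
    [1, 0, 0, 0, 0],
  ],
)

```text
t: 29.9
eef_pos: [551.5, -51.9, 177.2]
tcp_rot: [-2.894, 1.57, -2.979]
ft_force: [-8.2, 0.4, 14.9]
opening: 0.003
```

Emit:
apply_moves(
  increments=[
    [1, 1, 0, 0, 0],
    [1, 0.5, 0, 0, 0],
    [1, 0, 0, 0, 0],
  ],
)

```text
t: 30.2
eef_pos: [551.6, -52.0, 177.1]
tcp_rot: [-1.216, 1.57, -1.301]
ft_force: [-13.4, 1.0, 29.1]
opening: 0.006
```

Emit:
apply_moves(
  increments=[
    [1, 0.5, 0, 0, 0],
    [1, 0, 0, 0, 0],
  ],
)

```text
t: 30.4
eef_pos: [551.6, -51.9, 177.1]
tcp_rot: [-0.676, 1.57, -0.761]
ft_force: [-14.6, 2.3, 34.2]
opening: 0.007
```

Emit:
apply_moves(
  increments=[
    [1, -5, 0, 0, 0],
    [0.8, -25, 0, 0, 0],
    [0.5, -35, 0, 0, 0],
    [0.5, 0, -15, 0, 0],
    [0.5, 0, -15.2, 0, 0],
    [0.5, 0, 0, 0, 7.5],
    [0.5, 0, 0, 0, 7.5],
    [0.5, 0, 0, 0, 7.5],
    [0.5, 0, 0, 0, 7.5],
    [0.5, 0, 0, 0, 7.5],
  ],
)

```text
t: 31.4
eef_pos: [549.2, -82.9, 237.7]
tcp_rot: [-2.597, 1.569, 2.94]
ft_force: [-0.0, -0.2, -0.4]
opening: 0.497
```

Emit:
apply_moves(
  increments=[
    [0.5, 0, 0, 0, 7.5],
    [0.5, 0, 0, 0, 7.5],
    [0.5, 0, 0, 0, 7.5],
    [0.5, 0, 0, 0, 7.5],
    [0.5, 0, 0, 0, 7.5],
    [0.5, 0, 0, 0, 7.5],
    [0.5, 0, 0, 0, 7.5],
    [0.5, 0, 0, 0, 0],
    [0.5, 0, 0, 0, 0],
  ],
)

```text
t: 32.3
eef_pos: [549.4, -82.7, 238.3]
tcp_rot: [-1.666, 1.569, 2.964]
ft_force: [-0.3, 0.0, -0.0]
opening: 0.506
```

```bash
python3 st.py;python3 lev.py c16; python3 - <<'E'
from go import *
go(549.8,-82,182.5,-94.9)
E
```

```text
t 32.3 pos [549.38 -82.65 238.27] F [-0.33  0.01 -0.01] Ftool [ 0.01 -0.33  0.01] M [0.057 0.052 0.005] open mm 48.03 tau6 0.29023244976997375 jaw -94.72 down -1.0
g 2.62 lat 1.57 tilt -1.47 deg yawoff -0.95 deg cost 143.3
eye_end [568.6  99.6 164.5] slot [550.2 -79.4 159.9] centre [558.9   5.2 162.1]
expected eye [565.3  97.4 162. ] slot [549.8 -82.  162. ]
jaw now -94.76 q [-0.268  0.379  1.714 -0.     1.049  1.386] turn 0.14 shift BEFORE turn [56.13  0.28 -0.48] AFTER turn [56.13  0.28 -0.48]
```

Emit:
apply_moves(
  increments=[
    [0.5, 20, 0.3, -0.5, 0],
    [0.5, 20, 0, 0, 0],
    [0.5, 12, 0, 0, 0],
    [0.5, 4, 0, 0, 0],
    [0.7, 0, 0, 0, 0],
    [0.8, 0, 0, 0, 0],
    [0.87, 0, 0, 0, 0],
    [0.9, 0, 0, 0, 0],
    [0.9, 0, 0, 0, 0],
  ],
)

```text
t: 33.3
eef_pos: [550.1, -81.7, 183.5]
tcp_rot: [1.253, 1.57, -0.403]
ft_force: [0.0, -0.3, 0.0]
opening: 0.138
```

```bash
python3 st.py
```

```text
t 33.3 pos [550.11 -81.74 183.49] F [ 0.03 -0.29  0.01] Ftool [-0.01  0.06  0.29] M [0.072 0.044 0.034] open mm 13.13 tau6 -0.0015557624283246696 jaw -94.91 down -1.0
```

Still closing (13.1 mm); finish the pinch, then turn.

Emit:
apply_moves(
  increments=[
    [0.9, 0, 0, 0, 0],
    [0.9, 0, 0, 0, 0],
    [0.9, 0, 0, 0, -7],
    [0.9, 0, 0, 0, -7],
    [0.9, 0, 0, 0, -7],
    [0.9, 0, 0, 0, -7],
    [0.9, 0, 0, 0, 0],
  ],
)

```text
t: 34.0
eef_pos: [550.1, -81.9, 183.5]
tcp_rot: [0.472, 1.57, -0.694]
ft_force: [-1.2, -2.1, 4.8]
opening: 0.121
```

```bash
python3 st.py
```

```text
t 34.0 pos [550.09 -81.87 183.45] F [-1.23 -2.1   4.76] Ftool [-4.76 -1.96  1.45] M [-0.426  0.342  0.046] open mm 11.47 tau6 -1.7359541729092598 jaw -66.81 down -1.0
```

Emit:
apply_moves(
  increments=[
    [0.9, 0, 0, 0, -7],
    [0.9, 0, 0, 0, -7],
    [0.9, 0, 0, 0, -7],
    [0.9, 0, 0, 0, -7],
    [0.9, 0, 0, 0, -7],
    [0.9, 0, 0, 0, -7],
    [0.9, 0, 0, 0, -7],
    [0.9, 0, 0, 0, -7],
    [0.9, 0, 0, 0, -4],
    [0.9, 0, 0, 0, 0],
  ],
)

```text
t: 35.0
eef_pos: [549.8, -81.6, 183.5]
tcp_rot: [3.04, 1.571, 2.917]
ft_force: [-2.7, -0.4, 5.7]
opening: 0.122
```

```bash
python3 st.py
```

```text
t 35.0 pos [549.78 -81.61 183.45] F [-2.67 -0.37  5.72] Ftool [-5.72 -0.7  -2.61] M [-0.161  0.477  0.074] open mm 11.63 tau6 -0.9117013402283192 jaw -7.01 down -1.0
```

Emit:
apply_moves(
  increments=[
    [0.9, 0, 0, 0, -3],
    [0.9, 0, 0, 0, 0],
    [0.9, 0, 0, 0, 0],
  ],
)

```text
t: 35.3
eef_pos: [549.8, -81.6, 183.4]
tcp_rot: [2.621, 1.57, 2.548]
ft_force: [-2.6, -1.2, 6.1]
opening: 0.12
```

```bash
python3 st.py
```

```text
t 35.3 pos [549.75 -81.58 183.42] F [-2.59 -1.2   6.07] Ftool [-6.07 -1.39 -2.5 ] M [-0.143  0.505 -0.298] open mm 11.4 tau6 -0.34663849510252476 jaw -4.18 down -1.0
```

Emit:
apply_moves(
  increments=[
    [0.85, 0, 0, 0, 0.5],
    [0.6, 0, 0, 0, 0],
    [0.5, 0, 0, 0, 0],
    [0.5, 0, 0, 0, 0],
    [0.5, -15, 0, 0, 0],
    [0.5, -25, 0, 0, 0],
    [0.5, -25, 0, 0, 0],
    [0.5, -15, 0, 0, 0],
  ],
)

```text
t: 36.1
eef_pos: [550.3, -81.7, 264.8]
tcp_rot: [-0.188, 1.569, -0.266]
ft_force: [-0.9, -0.6, 0.1]
opening: 0.498
```

Emit:
apply_moves(
  increments=[
    [0.5, 0, -20, 0, 0],
    [0.5, 0, -30, 0, 0],
    [0.5, 0, -30, 0, 0],
    [0.5, 0, -30, 0, 0],
    [0.5, 0, -30, 0, 0],
    [0.5, 0, -30, 0, 0],
    [0.5, 0, -30, 0, 0],
    [0.5, 0, -20, 0, 0],
    [0.5, 0, 0, 0, 0],
  ],
)

```text
t: 37.0
eef_pos: [532.7, -303.0, 262.7]
tcp_rot: [-3.07, 1.57, 3.133]
ft_force: [-0.1, -0.2, 0.3]
opening: 0.498
```

```bash
python3 st.py;python3 lev.py c17; python3 - <<'E'
from held import *;import pickle
d0=pickle.load(open('c0.pkl','rb'));d=pickle.load(open('c17.pkl','rb'))
st=np.array([564.4,87.4,162]);y=np.array([.0859,.9963,0]);c=st-85*y
held(d['top'],c-[0,0,8],-.086,0,h=0,bias=(.7,-2.4))
n=[]
for k,b,bx in(('top',(.7,-2.4),(293,154,310,172)),('scene',(0,1.4),(196,170,212,188))):
    q=(557.1+b[0],2.7+b[1],-.086);m=mred(rgb(d[k],bx))
    print(k,[(w,round(float(((render(d[k],bx,wing(q,w),1)-m)**2).sum()),1)) for w in(0,.8,1.2,1.4,1.57)])
a=d['top']['pixels'][130:190,225:315,::-1];b=d['scene']['pixels'][165:225,190:280,::-1]
cv2.imwrite('pics/end.png',cv2.resize(cv2.hconcat([a,b]),None,fx=4.4,fy=4.4,interpolation=cv2.INTER_CUBIC))
# blue label shift (dish) & others
for k,box in(('top',(255,140,300,182)),):
    for dd in(d0,d):
        a=rgb(dd[k],box);
        print('blue',np.argwhere((a[...,2]>a[...,0]+70)).mean(0))
E
```

```text
t 37.0 pos [ 532.72 -303.05  262.65] F [-0.09 -0.21  0.34] Ftool [-0.34 -0.22 -0.07] M [-0.073 -0.129 -0.007] open mm 47.33 tau6 -0.39874845184385777 jaw -4.56 down -1.0
g 2.42 lat 0.83 tilt -0.85 deg yawoff -0.76 deg cost 127.9
eye_end [567.6  99.6 163.4] slot [549.7 -79.5 160.8] centre [558.2   5.  162. ]
expected eye [565.3  97.4 162. ] slot [549.8 -82.  162. ]
g 3.50 lat 0.65 tilt 1.17 deg yawoff 0.13 deg cost 84.2
eye_end [566.  100.8 160. ] slot [550.9 -78.5 163.7] centre [558.    6.1 161.9]
top [(0, 30.5), (0.8, 28.1), (1.2, 24.7), (1.4, 24.6), (1.57, 25.3)]
scene [(0, 49.1), (0.8, 35.4), (1.2, 39.1), (1.4, 42.7), (1.57, 46.0)]
blue [21.29588015 21.32958801]
blue [nan nan]<stdin>:15: RuntimeWarning: Mean of empty slice.
  ret = um.true_divide(
```

```bash
python3 - <<'E'
from fit import *;import pickle
bx={'top':(290,152,312,174),'scene':(194,168,214,190)}
st=(557.1,2.7)
for f in('c0','c2','c17'):
    d=pickle.load(open(f+'.pkl','rb'))
    for k in bx:
        a=rgb(d[k],bx[k]);m=mred(a);B=cv2.moments(m.astype(np.float32))
        ang=.5*np.degrees(np.arctan2(2*B['mu11'],B['mu20']-B['mu02']))
        fn=lambda p:((render(d[k],bx[k],wing((p[0],p[1],-.086),p[2]/20),1)-m)**2).sum()
        r=min((best(fn,[557.1,2.7,w*20],[3,3,4]) for w in(0,.5,1,1.5)),key=lambda r:r[1])
        print(f,k,'area %.1f'%m.sum(),'c',round(B['m10']/B['m00'],2),round(B['m01']/B['m00'],2),'axis %.0f'%ang,'fit',r[0][:2].round(1),round(r[0][2]/20,2),round(r[1],1))
    if f=='c17':
        print((mred(rgb(d['top'],(294,156,308,170)))*9).astype(int));print((mred(rgb(d['scene'],(198,172,212,188)))*9).astype(int))
E
```

```text
c0 top area 17.2 c 10.77 10.3 axis 28 fit [557.9  -1. ] 1.16 15.5
c0 scene area 32.1 c 9.24 11.08 axis 56 fit [559.5   5.1] 0.85 21.0
c2 top area 16.1 c 10.53 10.4 axis -85 fit [559.3   0.7] -0.11 12.9
c2 scene area 28.8 c 9.23 11.09 axis -62 fit [557.8   2.9] 0.39 25.8
c17 top area 9.4 c 10.47 10.2 axis 5 fit [557.3   2.1] 1.64 23.1
c17 scene area 23.8 c 9.68 11.63 axis 27 fit [554.2   3. ] 0.63 33.0
[[0 0 0 0 0 0 0 0 0 0 0 0 0 0]
 [0 0 0 0 0 0 0 0 0 0 0 0 0 0]
 [0 0 0 0 0 0 0 0 0 0 0 0 0 0]
 [0 0 0 0 0 0 0 0 0 0 0 0 0 0]
 [0 0 0 0 0 0 0 0 0 0 0 0 0 0]
 [0 0 0 2 3 3 2 2 2 2 1 0 0 0]
 [0 0 0 3 4 4 4 4 4 4 2 0 0 0]
 [0 0 0 2 3 3 3 3 4 4 2 0 0 0]
 [0 0 0 0 0 0 0 0 1 2 0 0 0 0]
 [0 0 0 0 0 0 0 0 0 0 0 0 0 0]
 [0 0 0 0 0 0 0 0 0 0 0 0 0 0]
 [0 0 0 0 0 0 0 0 0 0 0 0 0 0]
 [0 0 0 0 0 0 0 0 0 0 0 0 0 0]
 [0 0 0 0 0 0 0 0 0 0 0 0 0 0]]
[[0 0 0 0 0 0 0 0 0 0 0 0 0 0]
 [0 0 0 0 0 0 0 0 0 0 0 0 0 0]
 [0 0 0 0 0 0 0 0 0 0 0 0 0 0]
 [0 0 0 0 0 0 0 0 0 0 0 0 0 0]
 [0 0 1 3 2 1 1 0 0 0 0 0 0 0]
 [0 0 4 4 3 3 3 2 2 0 0 0 0 0]
 [0 1 4 4 4 4 4 3 4 3 0 0 0 0]
 [0 2 3 3 3 3 3 3 3 3 2 0 0 0]
 [0 1 3 3 3 3 3 3 4 3 3 0 0 0]
 [0 0 3 3 3 3 3 3 3 3 3 0 0 0]
 [0 0 0 2 3 3 3 3 3 3 2 0 0 0]
 [0 0 0 0 0 0 1 3 3 3 2 0 0 0]
 [0 0 0 0 0 0 0 0 1 2 0 0 0 0]
 [0 0 0 0 0 0 0 0 0 0 0 0 0 0]
 [0 0 0 0 0 0 0 0 0 0 0 0 0 0]
 [0 0 0 0 0 0 0 0 0 0 0 0 0 0]]
```

```bash
python3 -c "
from cell import env;print(env.job_done())"
```

```text
the job is handed in; nothing more can be done
None
```

The hold-down plate is fitted and the wing turned to its locked stop. I handed the job in at about 37 s, with the gripper well clear and touching nothing.

**What I did:** I turned the wing open to its stop and picked the plate up by its grip. To tilt it about 30°, I pressed it lightly on the stud head so it swivelled in the gripper. I hooked the end bar under the head, using a light touch on the stem to set its position. Then I levelled the plate over the wing, let go and pressed it down. Last, I turned the wing 90° until it stopped.

**Last checks:**
- **Plate height:** when I pressed on the slot end, the fingertips stopped at 166.1 mm, where the plate's top should be at 166.
- **Forces:** readings stayed below about 10 N, except for that press, which peaked at about 37 N total.
- **Wing:** the torque rose at the closing stop, and in the top camera the blade lies along the plate (fitted 1.64 rad against a nominal 1.571).

**Checks that failed or disagreed:**
- **Plate position:** the two cameras put the plate about 2.4 and 3.5 mm beyond nominal towards the stud. That puts the end bar at about 12.5–13.5 mm, where 15 is allowed.
- **Plate tilt:** they gave tilts of −0.9° and +1.2°. That is within both their noise and the 1.7° limit.
- **Wing in the scene camera:** its fit gave 0.63 rad with a poor match. I trusted the stop torque and the top camera instead.
- **Dish:** my check for movement failed because the plate now covers its label. Nothing I felt suggested it was touched.
- **Other objects:** I did not re-measure them at the end.
- **Final picture:** I had used all 12 views, so I did not look at one.

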